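# Roll-check ceramic grinding rods and reject the oval one

### The arm

A 6-joint arm with a two-finger parallel gripper is mounted at the origin on the work surface. World frame = base frame: x ahead of the robot, y to its left, z up, the work surface at z = 0. Lengths are in m, angles in rad, forces in N, time in s.
With the tool pointing down it reaches from about 0.25 to 0.8 m from the base axis. Payload 8.5 kg.
Tool frame: the origin (TCP) lies midway between the tips of the shut fingers; the grasp point (between the pads) lies 19 mm behind it (arm.pinch_z is the distance from the TCP to the grasp point, in m); z points along the fingers, y is the line along which they close (so a half turn about z gives the same grasp; the last joint's range is limited). The gripper opens to 85 mm and grips with 20 to 120 N. Pads are 22 mm wide; open, the fingers measure 114 mm over their backs; the gripper's body (76 mm by 85 mm) begins 54 mm behind the grasp point. The pads swing forward as they close: fully open they stand 13 mm farther back than shut.
Start: joints at [1.262, 0.238, -0.013, 1.319, 0, 1.571], TCP at [0.16, 0.5, 0.231] pointing down, gripper open.
Joint ranges: [-2.66, 2.66], [-1.03, 1.9], [-1.14, 1.46], [-1.82, 2.27], [-1.45, 1.34], [-3.14, 3.14]. Speed limits (rad/s): [2.22, 2.22, 2.79, 3.14, 3.14, 3.14].

### API

Orientations are given as a unit quaternion [w, x, y, z].
In Python, from bench import arm, cams, job gives the robot as it stands. The module is installed in compiled form; this text tells all that it offers.
- The arm moves only by the tool servo_tool, never from a script. Its argument "motion" is a list of rows, each a list of 3 entries, a list of its own where there are three numbers: the shift along the tool's x, y, z in cm, then the turn, a rotation vector about the tool's x, y, z in rad, then the opening, from 0 (shut) to 1 (fully open). A call has 1 to 5 rows; each row shifts and turns the commanded pose from where the row before left it, along the tool's axes as they then stand; what a row does not reach is not made up. A row lasts 1/8 s, in which the tool goes at most 62.5 mm and 10.7 degrees, less where a joint would pass 70% of its speed; a pose out of reach is approached as far as the arm can. A call is refused whole if a number of a shift passes 6.25 or a number of a turn 0.188, either way. A call with a gripper value outside its range is refused whole. The fingers move at their own pace and stop on an object; the grip force is fixed at half the most. Time passes only in rows, so rows that do not move let the fingers close. It gives the time, the measured TCP pose, the force, the opening and the grip force at its end, in the units of the state.
- arm.state(): the state, without advancing time (a new reading comes with each control period).
- cams.capture(name): name is "scene" or "top" or "wrist"; returns the picture (480x640x3 uint8, red, green, blue); there is no depth.
- cams.calibration(name): a dict with "fx", "fy", "cx", "cy" (pixels), "rvec" (rotation vector, rad) and "tvec" (3), from world to camera coordinates, as OpenCV has them; the wrist camera has in their place "mount" (4x4, takes a point from camera to tool coordinates, whose origin is the TCP and whose axes are the flange's). Camera axes: x right, y down, z forward; pixel columns grow to the right and rows downward; lengths in m; the calibration is good to about 2 mm. A picture is of the moment at which its call begins: read the wrist's pose just before it. calibration takes no time and is no camera call.
- job.sign_off(): hands the job in; it is judged then, once.
The state is a dict: "clock": time; "joint_positions": joint angles; "qd": joint speeds; "joint_torque": joint torques, N m; "tcp_pos": TCP position; "orientation": TCP orientation; "contact_force": force on the tool from outside, world axes, zero at the start; "ft_torque": the same for the moment, N m; "finger_gap": opening from 0.0 (shut) to 1.0 (fully open); "grasp_force": force on a finger pad.
Only numpy, scipy, OpenCV 4.12 (cv2) and the standard library are available. Lean on these libraries where they do the work, as an engineer would, in place of code of your own. Each camera call takes 0.05 s, during which the arm holds its last target. There are 200 camera calls.

### The job

Working from left to right (seen from the robot), press each white grinding rod lightly on the glass plate with closed fingertips, about 5 to 12 N, and roll it so, in steady contact, away from you by a good centimetre. Then lay the one rod that rocks as it rolls gently in the steel V-rest, seated along the groove, and leave the two sound rods lying on the plate. The rods are brittle, and nothing else on the bench is to be moved.

Things in the scene. Friction and masses are not known exactly. Their poses are not given: they have to be found in the camera images.
- plate_mid (a point): middle of the top face of the level dark glass plate, 200 mm (x) by 300 mm (y), top 30 mm above the table, in a fixed steel frame whose rim stands 4 mm above it; x points away from the robot, y to the left. The rods lie left, middle and right, about 95 mm apart along y, -30 to 10 mm from the middle in x, axes roughly along y
- rod_k_center (a point): centre of one of three white ceramic grinding rods (brittle, about 0.05 kg), 70 mm long, 16 to 20 mm wide and high, lying on the plate; the point is half-way along and half-way up (8 to 10 mm above the plate). Its y axis is the rod's long axis; x and z turn with it. Two are true cylinders (16 and 20 mm); one is worn oval, 16 by 20 mm, and lies on its flat at the start
- rod_m_center (a point): centre of another such rod, axes alike. Rolled under a pressing fingertip, a rod travels half as far as the fingertip, so start with the fingertip set back and stop before it runs off. The top of a true rod stays at one height; the oval one rises by 4 mm within a quarter turn (13 mm of rod travel), and let go off its flat it rocks back by itself
- rod_p_center (a point): centre of the third such rod, axes alike. The plate lies on stiff rubber cushions, about 20 N per mm. A rod chips when pressed on the plate with more than 20 N, and counts as loose when pressed with less than 4 N (its weight included)
- rest_mid (a point): bottom line of the 90-degree V groove of the fixed steel V-rest right of the plate, at mid-length, 42 mm above the table. The groove runs along its y axis: two V supports, each 10 mm long, 44 mm of free gap between them for the fingers; walls rise to 10 mm above this line, 10 mm to each side. Seated, the 16 mm rod has its centre 11 mm above this line, the 20 mm rod 14 mm, the oval one 13 mm
- bottle_1: bystander: small amber sample bottle with white cap, 42 mm across, 75 mm high, origin under its centre
- bottle_2: bystander: small amber sample bottle with white cap, 42 mm across, 75 mm high, origin under its centre
- bottle_3: bystander: small amber sample bottle with white cap, 42 mm across, 75 mm high, origin under its centre
- mortar: bystander: white ceramic bowl, 90 mm across, 50 mm high, origin under its centre
- beaker: bystander: glass beaker, 60 mm across, 75 mm high, origin under its centre
- weight: bystander: brass calibration weight with a knob, 34 mm across, 40 mm high, origin under its centre

How it is judged:
By the outcome, as a careful person would: the job done as asked, in the order asked, and still so for the second after the job is handed in, with the robot touching nothing.
It also fails if it takes over 72 s, if anything falls off the work surface, if the arm or the gripper's body presses on something with over 40 N, if the wrist force passes 120 N, or if a joint passes its speed limit or range.

## Working session

There is one attempt and no reset: what is moved stays moved. The work goes in short steps, Python scripts to look and compute and a tool call to move; the robot and the scene stay as the last step left them, time stands still between calls to the robot, and variables do not carry over. Pictures are saved under pics/ and viewed, at most 10 in all, crops included, and the job is handed in when it is done.

Besides the shell and the picture viewer there is one more tool, called after "Request:" by a JSON object that holds its "method" and its "body". servo_tool: Moves the arm, as the interface text tells. Its arguments: {"type":"object","properties":{"motion":{"type":"array","items":{"type":"array"}}},"required":["motion"]}

```bash
mkdir -p pics; cat > h.py <<'E'
import numpy as np, cv2
from bench import arm, cams, job
from scipy.spatial.transform import Rotation as R
def snap(n,f):
    im=cams.capture(n); cv2.imwrite('pics/'+f,im[:,:,::-1]); return im
def ray(name,uv,z,pose=None):
    c=cams.calibration(name); K=np.array([[c['fx'],0,c['cx']],[0,c['fy'],c['cy']],[0,0,1]])
    d=np.linalg.inv(K)@np.array([uv[0],uv[1],1.])
    if 'rvec' in c:
        Rm=cv2.Rodrigues(np.array(c['rvec'],float))[0]; o=-Rm.T@np.array(c['tvec']).ravel(); d=Rm.T@d
    else:
        M=np.array(c['mount']); p,q=pose; Rt=R.from_quat(np.r_[q[1:],q[0]]).as_matrix()
        o=np.array(p)+Rt@M[:3,3]; d=Rt@M[:3,:3]@d
    return o+d*(z-o[2])/d[2]
E
python3 - <<'E'
from h import *
s=arm.state(); print({k:np.round(v,3).tolist() for k,v in s.items()}, arm.pinch_z)
snap('top','t1.png'); snap('scene','s1.png')
print(cams.calibration('top'))
E
```

```text
{'clock': 0.0, 'joint_positions': [1.262, 0.239, -0.014, 1.319, 0.0, 1.571], 'qd': [0.001, 0.001, 0.0, -0.001, 0.0, 0.001], 'joint_torque': [-0.002, -53.878, 34.643, 0.019, -0.0, -0.0], 'tcp_pos': [0.159, 0.5, 0.231], 'orientation': [-0.0, 0.154, 0.988, -0.001], 'contact_force': [-0.952, 0.73, 0.173], 'ft_torque': [0.044, 0.059, -0.005], 'grasp_force': 0.0, 'finger_gap': 0.997} 0.0187
{'fx': 585.1266735898606, 'fy': 585.1266735898606, 'cx': 314.1987788036322, 'cy': 244.30916864653096, 'rvec': array([ 2.13514899, -2.16439865,  0.0926024 ]), 'tvec': array([0.01681663, 0.46786163, 1.08025605])}
```

View pics/t1.png

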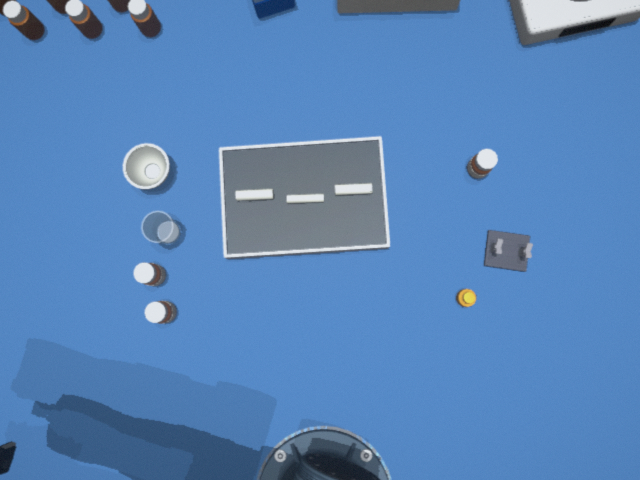

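View pics/s1.png

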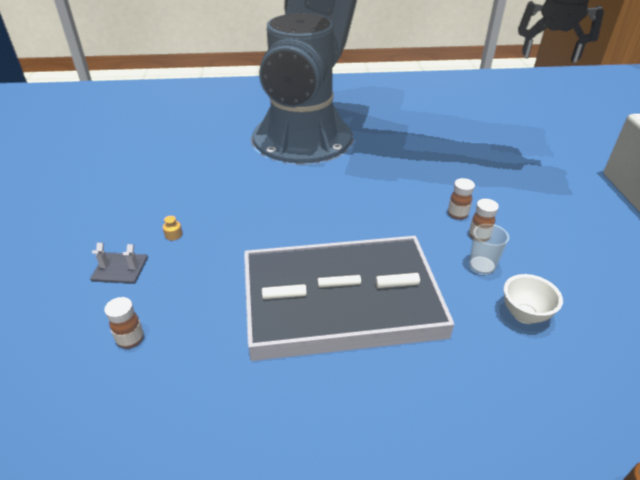

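The top view shows the rods on the plate at about (254,195), (305,198) and (353,189). The V-rest is at about (508,250), with its supports at (498,247) and (528,250).

```bash
python3 - <<'E'
from h import *
im=cv2.imread('pics/t1.png'); g=im.min(2); 
c=cams.calibration('top')
m=np.zeros_like(g); m[155:235,232:378]=(g[155:235,232:378]>150)*255
n,l,st,ce=cv2.connectedComponentsWithStats(m)
for i in range(1,n):
    if st[i,4]<50: continue
    p=np.argwhere(l==i)[:,::-1].astype(np.float32); r=cv2.minAreaRect(p)
    w=np.array([ray('top',q,.047) for q in cv2.boxPoints(r)])
    print(st[i],np.round(ray('top',ce[i],.045),4), np.round(w[:,:2],4).tolist(), 'width by area',st[i,4])
for uv in [(223,148),(381,139),(387,246),(226,255)]: print(uv,ray('top',uv,.034).round(4))
for uv in [(498,247),(528,250)]: print(uv,ray('top',uv,.05).round(4))
for uv in [(488,231),(530,235),(527,271),(485,266)]: print(uv,ray('top',uv,.006).round(4))
b=cv2.resize(im[225:280,470:545],None,fx=8,fy=8,interpolation=cv2.INTER_CUBIC); cv2.imwrite('pics/rest.png',b)
E
```

```text
[334 183  39  11 367] [ 0.5707 -0.065   0.045 ] [[0.5785, -0.0285], [0.5806, -0.0996], [0.5617, -0.1], [0.5595, -0.0291]] width by area 367
[235 189  38  11 366] [0.5632 0.123  0.045 ] [[0.5712, 0.1587], [0.5732, 0.0881], [0.5547, 0.0874], [0.5527, 0.1578]] width by area 366
[286 194  38   9 295] [0.5542 0.0267 0.045 ] [[0.5606, 0.0622], [0.5619, -0.0077], [0.5472, -0.008], [0.5459, 0.0618]] width by area 295
(223, 148) [0.6564 0.1836 0.034 ]
(381, 139) [ 0.668 -0.12   0.034]
(387, 246) [ 0.462  -0.1261  0.034 ]
(226, 255) [0.4495 0.1767 0.034 ]
(498, 247) [ 0.4553 -0.3274  0.05  ]
(528, 250) [ 0.4489 -0.3816  0.05  ]
(488, 231) [ 0.491  -0.3225  0.006 ]
(530, 235) [ 0.4821 -0.4018  0.006 ]
(527, 271) [ 0.4133 -0.3925  0.006 ]
(485, 266) [ 0.4239 -0.3138  0.006 ]
```

View pics/rest.png

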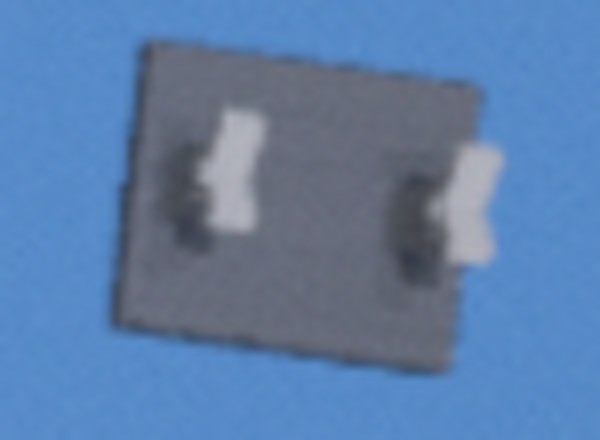

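The crop shows both V supports in line, with the base tilted about -6° about z. The left and right rods are 20 mm wide and the middle one is thinner. I'm moving to the left rod now.

Request:
{"method": "servo_tool", "body": {"motion": [[[0, 0, 0], [0, 0, -0.168], 0], [[0, 0, 0], [0, 0, -0.168], 0], [[-4.2, -4.2, 0], [0, 0, 0], 0], [[-4.2, -4.2, 0], [0, 0, 0], 0], [[-4.2, -4.2, 0], [0, 0, 0], 0]]}}

```text
clock: 0.72
tcp_pos: [0.2897, 0.3763, 0.231]
orientation: [-0.0, -0.014, 1.0, -0.0]
contact_force: [0.2, 0.6, -0.4]
finger_gap: 0.0
grasp_force: 0.0
```

Request:
{"method": "servo_tool", "body": {"motion": [[[-4.2, -4.2, 0], [0, 0, 0], 0], [[-4.2, -4.2, 0], [0, 0, 0], 0], [[-4.2, -4.2, 0], [0, 0, 0], 0], [[-4.2, -4.2, 0], [0, 0, 0], 0], [[-4.2, -4.2, 0], [0, 0, 0], 0]]}}

```text
clock: 1.35
tcp_pos: [0.5057, 0.1718, 0.2311]
orientation: [-0.0, -0.014, 1.0, 0.0]
contact_force: [0.6, 1.2, -0.2]
finger_gap: 0.006
grasp_force: 0.0
```

Request:
{"method": "servo_tool", "body": {"motion": [[[0, 0, 0], [0, 0, 0], 0], [[0, 0, 0], [0, 0, 0], 0]]}}

```text
clock: 1.6
tcp_pos: [0.5042, 0.1731, 0.2308]
orientation: [-0.001, -0.013, 1.0, -0.0]
contact_force: [-0.0, 0.3, -0.5]
finger_gap: -0.001
grasp_force: 0.0
```

Request:
{"method": "servo_tool", "body": {"motion": [[[-1.5, -5.0, 0], [0, 0, 0], 0], [[-1.5, -5.0, 0], [0, 0, 0], 0], [[0, 0, 0], [0, 0, 0], 0]]}}

```text
clock: 1.98
tcp_pos: [0.5372, 0.0729, 0.2313]
orientation: [-0.0, -0.013, 1.0, -0.0]
contact_force: [0.0, 0.2, -0.4]
finger_gap: -0.001
grasp_force: 0.0
```

```bash
python3 - <<'E'
from h import *
s=arm.state(); print(s['tcp_pos'],s['orientation'])
snap('wrist','w1.png'); np.save('w1.npy',np.r_[s['tcp_pos'],s['orientation']]); print(cams.calibration('wrist'))
E
```

```text
[0.53721626 0.0729239  0.2312894 ] [-6.04561950e-05 -1.27724218e-02  9.99918398e-01 -2.43084055e-04]
{'fx': 341.890083984238, 'fy': 341.890083984238, 'cx': 321.9402496986469, 'cy': 241.91951490385986, 'mount': array([[ 3.67873497e-04, -9.58082708e-01, -2.86491518e-01,
         7.19094393e-02],
       [ 9.99999189e-01,  3.09992649e-06,  1.27369639e-03,
        -8.85555351e-04],
       [-1.21941839e-03, -2.86491754e-01,  9.58081932e-01,
        -1.42844990e-01],
       [ 0.00000000e+00,  0.00000000e+00,  0.00000000e+00,
         1.00000000e+00]])}
```

View pics/w1.png

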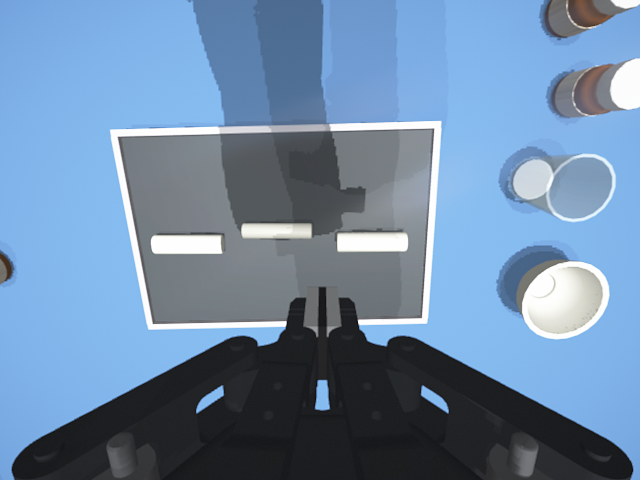

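The wrist view looks back toward the robot. It shows the left rod at about (372,242), the middle at (277,230) and the right at (187,244), with the shut fingertips near (322,290).

```bash
cat >> h.py <<'E'
def rods(im,pose,roi,z=.045,thr=140,amin=150):
    g=im.min(2); m=np.zeros_like(g); x0,y0,x1,y1=roi
    m[y0:y1,x0:x1]=(g[y0:y1,x0:x1]>thr)*255
    n,l,st,ce=cv2.connectedComponentsWithStats(m); out=[]
    for i in range(1,n):
        if st[i,4]<amin: continue
        p=np.argwhere(l==i)[:,::-1].astype(np.float32); r=cv2.minAreaRect(p)
        w=np.array([ray('wrist',q,z,pose) for q in cv2.boxPoints(r)])[:,:2]
        e=[w[1]-w[0],w[2]-w[1]]; e.sort(key=np.linalg.norm); a=e[1]*np.sign(e[1][1])
        print('c',w.mean(0).round(4),'len,wid',np.linalg.norm(e[1]).round(4),np.linalg.norm(e[0]).round(4),'yaw',np.arctan2(-a[0],a[1]).round(3),'px',r[0],flush=True)
E
python3 - <<'E'
from h import *
im=cv2.imread('pics/w1.png'); a=np.load('w1.npy'); P=(a[:3],a[3:])
rods(im,P,(140,200,420,280))
for uv in [(115,133),(438,125),(425,320),(151,325)]: print(ray('wrist',uv,.034,P).round(4))
print(ray('wrist',(322,288),P[0][2],P))
E
```

```text
c [0.5306 0.154 ] len,wid 0.0262 0.023 yaw 0.026 px (405.5, 211.5)
c [0.5531 0.0271] len,wid 0.0692 0.0154 yaw 0.026 px (276.0, 230.5)
c [0.562  0.1238] len,wid 0.0707 0.02 yaw 0.026 px (372.5, 241.5)
c [ 0.5695 -0.0631] len,wid 0.0709 0.019 yaw 0.026 px (186.5, 244.0)
[ 0.4643 -0.1257  0.034 ]
[0.4492 0.1795 0.034 ]
[0.6549 0.1904 0.034 ]
[ 0.6689 -0.1156  0.034 ]
[0.52989629 0.07207619 0.2312894 ]
```

Request:
{"method": "servo_tool", "body": {"motion": [[[-1.96, 5.0, 0], [0, 0, 0], 0], [[0, 0, 5.6], [0, 0, 0], 0], [[0, 0, 5.6], [0, 0, 0], 0], [[0, 0, 5.6], [0, 0, 0], 0], [[0, 0, 0], [0, 0, 0], 0]]}}

```text
clock: 2.65
tcp_pos: [0.5515, 0.1259, 0.0602]
orientation: [-0.004, -0.015, 1.0, -0.001]
contact_force: [0.9, 0.3, 0.3]
finger_gap: 0.003
grasp_force: 0.0
```

Request:
{"method": "servo_tool", "body": {"motion": [[[0, 0, 0], [0, 0, 0], 0], [[0, 0, 0], [0, 0, 0], 0]]}}

```text
clock: 2.9
tcp_pos: [0.557, 0.1256, 0.0659]
orientation: [0.002, -0.014, 1.0, 0.0]
contact_force: [-0.3, -0.4, -0.4]
finger_gap: -0.003
grasp_force: 0.0
```

Request:
{"method": "servo_tool", "body": {"motion": [[[0.1, -0.2, 0.3], [0, 0, 0], 0], [[0, 0, 0.3], [0, 0, 0], 0], [[0, 0, 0], [0, 0, 0], 0], [[0, 0, 0], [0, 0, 0], 0]]}}

```text
clock: 3.4
tcp_pos: [0.5546, 0.1226, 0.0573]
orientation: [-0.0, -0.014, 1.0, -0.0]
contact_force: [-0.2, 0.6, 0.4]
finger_gap: -0.001
grasp_force: 0.0
```

Request:
{"method": "servo_tool", "body": {"motion": [[[0, 0, 0.2], [0, 0, 0], 0], [[0, 0, 0.2], [0, 0, 0], 0], [[0, 0, 0.1], [0, 0, 0], 0], [[0, 0, 0.1], [0, 0, 0], 0], [[0, 0, 0], [0, 0, 0], 0]]}}

```text
clock: 4.03
tcp_pos: [0.5545, 0.1227, 0.0512]
orientation: [-0.0, -0.014, 1.0, -0.0]
contact_force: [-0.2, -0.3, 0.6]
finger_gap: 0.001
grasp_force: 0.0
```

Request:
{"method": "servo_tool", "body": {"motion": [[[0, 0, 0.05], [0, 0, 0], 0], [[0, 0, 0], [0, 0, 0], 0]]}}

```text
clock: 4.28
tcp_pos: [0.5546, 0.1227, 0.0508]
orientation: [-0.0, -0.014, 1.0, -0.0]
contact_force: [-0.4, 1.0, -1.4]
finger_gap: -0.003
grasp_force: 0.0
```

Request:
{"method": "servo_tool", "body": {"motion": [[[0, 0, 0.05], [0, 0, 0], 0], [[0, 0, 0], [0, 0, 0], 0]]}}

```text
clock: 4.53
tcp_pos: [0.5545, 0.1227, 0.0503]
orientation: [-0.0, -0.014, 1.0, -0.0]
contact_force: [0.0, 0.6, 0.3]
finger_gap: 0.001
grasp_force: 0.0
```

Request:
{"method": "servo_tool", "body": {"motion": [[[0, 0, 0.05], [0, 0, 0], 0], [[0, 0, 0], [0, 0, 0], 0]]}}

```text
clock: 4.78
tcp_pos: [0.5547, 0.1227, 0.05]
orientation: [0.0, -0.014, 1.0, -0.0]
contact_force: [0.6, -0.4, 2.3]
finger_gap: 0.002
grasp_force: 1.0
```

Request:
{"method": "servo_tool", "body": {"motion": [[[0, 0, 0.02], [0, 0, 0], 0], [[0, 0, 0], [0, 0, 0], 0]]}}

```text
clock: 5.03
tcp_pos: [0.5548, 0.1228, 0.0499]
orientation: [0.0, -0.014, 1.0, -0.0]
contact_force: [-0.3, -0.2, 3.9]
finger_gap: 0.002
grasp_force: 2.1
```

Request:
{"method": "servo_tool", "body": {"motion": [[[0, 0, 0.05], [0, 0, 0], 0], [[0, 0, 0], [0, 0, 0], 0]]}}

```text
clock: 5.28
tcp_pos: [0.555, 0.1227, 0.0496]
orientation: [0.001, -0.014, 1.0, 0.0]
contact_force: [-0.6, -0.1, 6.8]
finger_gap: -0.004
grasp_force: 3.5
```

Request:
{"method": "servo_tool", "body": {"motion": [[[-0.05, 0, 0], [0, 0, 0], 0], [[-0.1, 0, 0], [0, 0, 0], 0], [[-0.1, 0, 0], [0, 0, 0], 0]]}}

```text
clock: 5.65
tcp_pos: [0.5576, 0.1229, 0.0497]
orientation: [0.001, -0.014, 1.0, 0.0]
contact_force: [-0.8, -0.4, 7.2]
finger_gap: 0.002
grasp_force: 3.6
```

Request:
{"method": "servo_tool", "body": {"motion": [[[-0.12, 0, 0], [0, 0, 0], 0], [[-0.12, 0, 0], [0, 0, 0], 0], [[-0.12, 0, 0], [0, 0, 0], 0], [[-0.12, 0, 0], [0, 0, 0], 0], [[-0.12, 0, 0], [0, 0, 0], 0]]}}

```text
clock: 6.28
tcp_pos: [0.5636, 0.123, 0.0497]
orientation: [0.001, -0.014, 1.0, 0.0]
contact_force: [0.2, -0.1, 7.6]
finger_gap: 0.001
grasp_force: 3.6
```

Request:
{"method": "servo_tool", "body": {"motion": [[[-0.12, 0, 0], [0, 0, 0], 0], [[-0.12, 0, 0], [0, 0, 0], 0], [[-0.12, 0, 0], [0, 0, 0], 0], [[-0.12, 0, 0], [0, 0, 0], 0], [[-0.12, 0, 0], [0, 0, 0], 0]]}}

```text
clock: 6.9
tcp_pos: [0.5696, 0.1233, 0.0496]
orientation: [0.001, -0.014, 1.0, 0.0]
contact_force: [-0.6, 0.3, 7.3]
finger_gap: -0.006
grasp_force: 3.6
```

Request:
{"method": "servo_tool", "body": {"motion": [[[-0.12, 0, 0], [0, 0, 0], 0], [[-0.12, 0, 0], [0, 0, 0], 0], [[-0.12, 0, 0], [0, 0, 0], 0], [[-0.12, 0, 0], [0, 0, 0], 0], [[-0.12, 0, 0], [0, 0, 0], 0]]}}

```text
clock: 7.52
tcp_pos: [0.5755, 0.1234, 0.0497]
orientation: [0.001, -0.014, 1.0, 0.0]
contact_force: [-0.3, 0.2, 7.0]
finger_gap: -0.0
grasp_force: 3.6
```

Request:
{"method": "servo_tool", "body": {"motion": [[[-0.12, 0, 0], [0, 0, 0], 0], [[-0.12, 0, 0], [0, 0, 0], 0], [[-0.12, 0, 0], [0, 0, 0], 0], [[-0.1, 0, 0], [0, 0, 0], 0], [[-0.05, 0, 0], [0, 0, 0], 0]]}}

```text
clock: 8.15
tcp_pos: [0.5807, 0.1236, 0.0497]
orientation: [0.001, -0.014, 1.0, 0.0]
contact_force: [-0.8, 0.6, 7.7]
finger_gap: -0.002
grasp_force: 3.6
```

Request:
{"method": "servo_tool", "body": {"motion": [[[0, 0, 0], [0, 0, 0], 0], [[0, 0, 0], [0, 0, 0], 0]]}}

```text
clock: 8.4
tcp_pos: [0.5807, 0.1236, 0.0497]
orientation: [0.001, -0.014, 1.0, 0.0]
contact_force: [-0.2, 0.9, 7.3]
finger_gap: -0.002
grasp_force: 3.5
```

Request:
{"method": "servo_tool", "body": {"motion": [[[0, 0, -0.1], [0, 0, 0], 0], [[0, 0, -0.4], [0, 0, 0], 0], [[0, 0, -1.2], [0, 0, 0], 0], [[0.6, -1.6, 0], [0, 0, 0], 0], [[0.8, -2.0, 0], [0, 0, 0], 0]]}}

```text
clock: 9.02
tcp_pos: [0.5666, 0.0859, 0.0661]
orientation: [-0.0, -0.014, 1.0, -0.0]
contact_force: [-0.1, 0.2, 0.1]
finger_gap: 0.001
grasp_force: 0.0
```

Request:
{"method": "servo_tool", "body": {"motion": [[[0.8, -2.0, 0], [0, 0, 0], 0], [[0.8, -2.0, 0], [0, 0, 0], 0], [[0.5, -1.5, 0.3], [0, 0, 0], 0], [[0.17, -0.47, 0.3], [0, 0, 0], 0], [[0, 0, 0], [0, 0, 0], 0]]}}

```text
clock: 9.65
tcp_pos: [0.5459, 0.0265, 0.0598]
orientation: [-0.0, -0.013, 1.0, 0.0]
contact_force: [-0.4, -0.4, -0.4]
finger_gap: -0.002
grasp_force: 0.0
```

Request:
{"method": "servo_tool", "body": {"motion": [[[0, 0, 0], [0, 0, 0], 0], [[0, 0, 0], [0, 0, 0], 0], [[0, 0, 0], [0, 0, 0], 0]]}}

```text
clock: 10.02
tcp_pos: [0.5462, 0.0271, 0.0601]
orientation: [0.0, -0.014, 1.0, -0.0]
contact_force: [0.7, -0.2, 0.6]
finger_gap: -0.0
grasp_force: 0.0
```

```bash
python3 - <<'E'
from h import *
s=arm.state(); P=(s['tcp_pos'],s['orientation']); print(P)
im=snap('wrist','w2.png'); rods(im,P,(0,0,640,480),thr=150)
E
```

```text
(array([0.54619276, 0.02711983, 0.06010262]), array([ 2.76222489e-05, -1.38936030e-02,  9.99903478e-01, -3.83893734e-05]))
c [0.4537 0.1011] len,wid 0.1154 0.006 yaw 0.051 px (503.01220703125, 94.49969482421875)
c [ 0.5433 -0.0604] len,wid 0.1684 0.125 yaw -1.551 px (147.57688903808594, 256.264892578125)
c [0.5534 0.1742] len,wid 0.1483 0.0059 yaw -1.523 px (613.261962890625, 293.0408935546875)
c [0.5533 0.0051] len,wid 0.0256 0.0129 yaw 0.028 px (279.5, 300.5)
c [0.5535 0.0483] len,wid 0.026 0.0119 yaw -0.004 px (364.3949890136719, 303.0704650878906)
c [ 0.5684 -0.0643] len,wid 0.0694 0.0196 yaw 0.028 px (146.0, 323.5)
c [0.5751 0.1245] len,wid 0.0715 0.0205 yaw 0.027 px (505.5, 343.5)
```

View pics/w2.png

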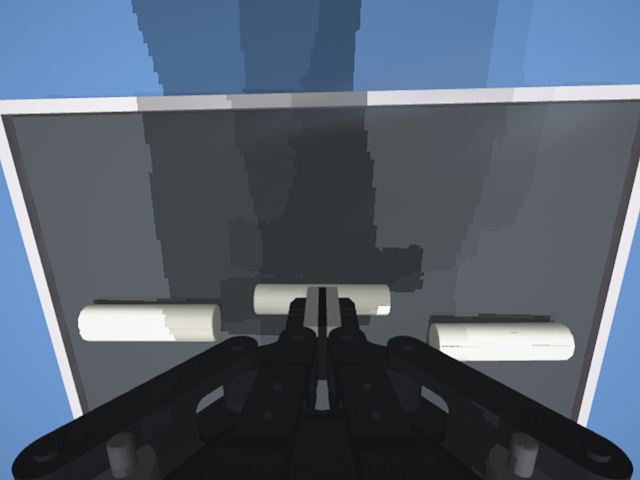

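The left rod now lies about 12.6 mm further away, at (505,343). The shut fingertip stands 7 mm short of the middle rod, at (320,300).

Request:
{"method": "servo_tool", "body": {"motion": [[[0, 0, 0.3], [0, 0, 0], 0], [[0, 0, 0.4], [0, 0, 0], 0], [[0, 0, 0.3], [0, 0, 0], 0], [[0, 0, 0.2], [0, 0, 0], 0], [[0, 0, 0], [0, 0, 0], 0]]}}

```text
clock: 10.7
tcp_pos: [0.5459, 0.0267, 0.0479]
orientation: [-0.0, -0.014, 1.0, -0.0]
contact_force: [0.0, -0.2, -0.5]
finger_gap: 0.001
grasp_force: 0.0
```

Request:
{"method": "servo_tool", "body": {"motion": [[[0, 0, 0.05], [0, 0, 0], 0], [[0, 0, 0.05], [0, 0, 0], 0], [[0, 0, 0], [0, 0, 0], 0]]}}

```text
clock: 11.08
tcp_pos: [0.5461, 0.0267, 0.0471]
orientation: [0.0, -0.014, 1.0, -0.0]
contact_force: [-0.1, 0.3, 0.3]
finger_gap: 0.0
grasp_force: 0.0
```

Request:
{"method": "servo_tool", "body": {"motion": [[[0, 0, 0.05], [0, 0, 0], 0], [[0, 0, 0.02], [0, 0, 0], 0], [[0, 0, 0], [0, 0, 0], 0]]}}

```text
clock: 11.45
tcp_pos: [0.546, 0.0268, 0.0464]
orientation: [-0.0, -0.014, 1.0, -0.0]
contact_force: [0.7, -0.5, -0.0]
finger_gap: -0.0
grasp_force: 0.0
```

Request:
{"method": "servo_tool", "body": {"motion": [[[0, 0, 0.06], [0, 0, 0], 0], [[0, 0, 0.03], [0, 0, 0], 0], [[0, 0, 0], [0, 0, 0], 0]]}}

```text
clock: 11.82
tcp_pos: [0.5464, 0.0268, 0.0458]
orientation: [0.0, -0.014, 1.0, -0.0]
contact_force: [-0.1, -0.2, 3.8]
finger_gap: 0.002
grasp_force: 2.1
```

Request:
{"method": "servo_tool", "body": {"motion": [[[0, 0, 0.04], [0, 0, 0], 0], [[0, 0, 0], [0, 0, 0], 0]]}}

```text
clock: 12.08
tcp_pos: [0.5465, 0.0268, 0.0456]
orientation: [0.0, -0.014, 1.0, -0.0]
contact_force: [0.0, -0.7, 6.0]
finger_gap: -0.005
grasp_force: 3.5
```

Request:
{"method": "servo_tool", "body": {"motion": [[[0, 0, 0.02], [0, 0, 0], 0], [[-0.05, 0, 0], [0, 0, 0], 0], [[-0.1, 0, 0], [0, 0, 0], 0], [[-0.1, 0, 0], [0, 0, 0], 0]]}}

```text
clock: 12.58
tcp_pos: [0.5492, 0.0268, 0.0456]
orientation: [0.001, -0.014, 1.0, -0.0]
contact_force: [-0.6, -0.6, 7.3]
finger_gap: -0.001
grasp_force: 4.0
```

Request:
{"method": "servo_tool", "body": {"motion": [[[-0.12, 0, 0], [0, 0, 0], 0], [[-0.12, 0, 0], [0, 0, 0], 0], [[-0.12, 0, 0], [0, 0, 0], 0]]}}

```text
clock: 12.95
tcp_pos: [0.5528, 0.0269, 0.0455]
orientation: [0.001, -0.014, 1.0, -0.0]
contact_force: [-0.9, 0.2, 7.7]
finger_gap: 0.001
grasp_force: 4.0
```

Request:
{"method": "servo_tool", "body": {"motion": [[[-0.12, 0, 0], [0, 0, 0], 0], [[-0.12, 0, 0], [0, 0, 0], 0], [[-0.12, 0, 0], [0, 0, 0], 0], [[-0.12, 0, 0], [0, 0, 0], 0], [[-0.12, 0, 0], [0, 0, 0], 0]]}}

```text
clock: 13.58
tcp_pos: [0.5587, 0.0271, 0.0456]
orientation: [0.001, -0.014, 1.0, -0.0]
contact_force: [-0.2, 1.1, 8.8]
finger_gap: 0.005
grasp_force: 4.0
```

Request:
{"method": "servo_tool", "body": {"motion": [[[-0.12, 0, 0], [0, 0, 0], 0], [[-0.12, 0, 0], [0, 0, 0], 0], [[-0.12, 0, 0], [0, 0, 0], 0], [[-0.12, 0, 0], [0, 0, 0], 0], [[-0.12, 0, 0], [0, 0, 0], 0]]}}

```text
clock: 14.2
tcp_pos: [0.5648, 0.0272, 0.0456]
orientation: [0.001, -0.014, 1.0, -0.0]
contact_force: [-0.3, -0.5, 7.3]
finger_gap: 0.0
grasp_force: 4.0
```

Request:
{"method": "servo_tool", "body": {"motion": [[[-0.12, 0, 0], [0, 0, 0], 0], [[-0.12, 0, 0], [0, 0, 0], 0], [[-0.12, 0, 0], [0, 0, 0], 0], [[-0.12, 0, 0], [0, 0, 0], 0], [[-0.12, 0, 0], [0, 0, 0], 0]]}}

```text
clock: 14.82
tcp_pos: [0.5707, 0.0274, 0.0456]
orientation: [0.001, -0.014, 1.0, -0.0]
contact_force: [-0.1, -0.5, 8.2]
finger_gap: 0.0
grasp_force: 4.0
```

Request:
{"method": "servo_tool", "body": {"motion": [[[-0.1, 0, 0], [0, 0, 0], 0], [[-0.05, 0, 0], [0, 0, 0], 0], [[0, 0, 0], [0, 0, 0], 0], [[0, 0, 0], [0, 0, 0], 0]]}}

```text
clock: 15.32
tcp_pos: [0.5723, 0.0274, 0.0456]
orientation: [0.001, -0.014, 1.0, -0.0]
contact_force: [-0.8, -0.5, 8.3]
finger_gap: -0.001
grasp_force: 4.0
```

Request:
{"method": "servo_tool", "body": {"motion": [[[0, 0, -0.1], [0, 0, 0], 0], [[0, 0, -0.4], [0, 0, 0], 0], [[0, 0, -1.2], [0, 0, 0], 0], [[0.2, -1.6, 0], [0, 0, 0], 0], [[0.3, -2.0, 0], [0, 0, 0], 0]]}}

```text
clock: 15.95
tcp_pos: [0.5675, -0.0098, 0.062]
orientation: [0.0, -0.014, 1.0, -0.0]
contact_force: [-0.1, 0.3, 0.5]
finger_gap: -0.001
grasp_force: 0.0
```

Request:
{"method": "servo_tool", "body": {"motion": [[[0.3, -2.0, 0], [0, 0, 0], 0], [[0.3, -2.0, 0], [0, 0, 0], 0], [[0.14, -1.2, 0], [0, 0, 0], 0], [[0, -0.31, 0.3], [0, 0, 0], 0], [[0, 0, 0.2], [0, 0, 0], 0]]}}

```text
clock: 16.58
tcp_pos: [0.5617, -0.064, 0.0566]
orientation: [-0.0, -0.013, 1.0, 0.0]
contact_force: [-0.1, 0.1, -0.2]
finger_gap: 0.002
grasp_force: 0.0
```

Request:
{"method": "servo_tool", "body": {"motion": [[[0, 0, 0.2], [0, 0, 0], 0], [[0, 0, 0.2], [0, 0, 0], 0], [[0, 0, 0], [0, 0, 0], 0], [[0, 0, 0], [0, 0, 0], 0]]}}

```text
clock: 17.08
tcp_pos: [0.5618, -0.0638, 0.0529]
orientation: [-0.0, -0.014, 1.0, -0.0]
contact_force: [0.6, 0.3, 0.4]
finger_gap: 0.002
grasp_force: 0.0
```

```bash
python3 - <<'E'
from h import *
s=arm.state(); P=(s['tcp_pos'],s['orientation']); print(P,s['contact_force'])
im=snap('wrist','w3.png'); rods(im,P,(200,250,640,480),thr=150)
E
```

```text
(array([ 0.56176089, -0.06377087,  0.05293777]), array([-9.84013766e-06, -1.37540365e-02,  9.99905408e-01, -4.36624713e-05])) [0.63278196 0.29655882 0.42154213]
c [ 0.5674 -0.1187] len,wid 0.0542 0.0093 yaw 1.513 px (210.0, 300.5)
c [ 0.5689 -0.0857] len,wid 0.0269 0.0205 yaw 0.027 px (278.0, 307.0)
c [ 0.5677 -0.0432] len,wid 0.0259 0.0206 yaw 0.027 px (365.0, 307.0)
c [0.565 0.026] len,wid 0.0703 0.0171 yaw 0.027 px (507.0, 305.5)
c [0.5757 0.0893] len,wid 0.0221 0.0093 yaw -1.283 px (629.5, 328.0)
c [ 0.623  -0.1218] len,wid 0.0187 0.0057 yaw 0.668 px (211.23077392578125, 397.3460998535156)
c [0.648 0.107] len,wid 0.0167 0.0066 yaw 0.027 px (624.0, 443.5)
```

View pics/w3.png

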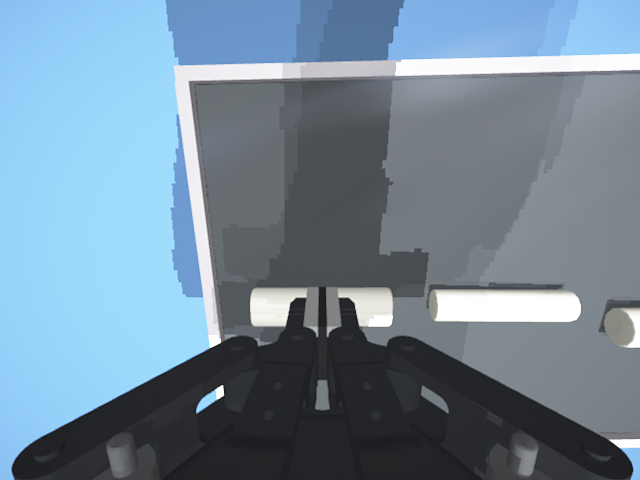

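The right rod is under the tip at (320,307). The middle rod has moved to (507,305).

Request:
{"method": "servo_tool", "body": {"motion": [[[0, 0, 0.1], [0, 0, 0], 0], [[0, 0, 0.1], [0, 0, 0], 0], [[0, 0, 0.08], [0, 0, 0], 0], [[0, 0, 0.04], [0, 0, 0], 0]]}}

```text
clock: 17.62
tcp_pos: [0.5617, -0.064, 0.0497]
orientation: [-0.0, -0.014, 1.0, -0.0]
contact_force: [-0.3, -0.0, -0.0]
finger_gap: 0.003
grasp_force: 0.0
```

Request:
{"method": "servo_tool", "body": {"motion": [[[0, 0, 0], [0, 0, 0], 0], [[0, 0, 0], [0, 0, 0], 0]]}}

```text
clock: 17.88
tcp_pos: [0.5617, -0.064, 0.0497]
orientation: [-0.0, -0.014, 1.0, -0.0]
contact_force: [-1.0, 0.2, -0.4]
finger_gap: -0.003
grasp_force: 0.0
```

No contact at 49.7 mm, so this is the oval rod.

Request:
{"method": "servo_tool", "body": {"motion": [[[0, 0, 0.1], [0, 0, 0], 0], [[0, 0, 0.1], [0, 0, 0], 0], [[0, 0, 0.08], [0, 0, 0], 0], [[0, 0, 0.04], [0, 0, 0], 0], [[0, 0, 0], [0, 0, 0], 0]]}}

```text
clock: 18.5
tcp_pos: [0.5617, -0.064, 0.0465]
orientation: [-0.0, -0.014, 1.0, -0.0]
contact_force: [-0.2, 0.2, 0.1]
finger_gap: 0.001
grasp_force: 0.0
```

Request:
{"method": "servo_tool", "body": {"motion": [[[0, 0, 0.05], [0, 0, 0], 0], [[0, 0, 0.02], [0, 0, 0], 0], [[0, 0, 0], [0, 0, 0], 0]]}}

```text
clock: 18.88
tcp_pos: [0.5619, -0.0639, 0.046]
orientation: [0.0, -0.014, 1.0, -0.0]
contact_force: [-0.6, -0.1, 2.2]
finger_gap: -0.001
grasp_force: 1.3
```

Request:
{"method": "servo_tool", "body": {"motion": [[[0, 0, 0.03], [0, 0, 0], 0], [[0, 0, 0], [0, 0, 0], 0]]}}

```text
clock: 19.12
tcp_pos: [0.5618, -0.064, 0.0458]
orientation: [0.0, -0.014, 1.0, -0.0]
contact_force: [-1.1, 0.7, 5.4]
finger_gap: 0.004
grasp_force: 2.6
```

```bash
python3 - <<'E'
import numpy as np
th=np.linspace(0,1.57,1571); h=np.sqrt(64+36*np.sin(th)**2); x=np.cumsum(h)*.001
for s in np.arange(0,27,1.): 
    i=np.searchsorted(x,s/2); print(s,round(2*h[i]-16,3),round(th[i],2),end=' | ')
E
```

```text
0.0 0.0 0.0 | 1.0 0.017 0.06 | 2.0 0.069 0.12 | 3.0 0.153 0.19 | 4.0 0.269 0.25 | 5.0 0.411 0.31 | 6.0 0.578 0.37 | 7.0 0.764 0.43 | 8.0 0.964 0.49 | 9.0 1.178 0.55 | 10.0 1.399 0.61 | 11.0 1.622 0.66 | 12.0 1.846 0.72 | 13.0 2.069 0.78 | 14.0 2.287 0.83 | 15.0 2.496 0.88 | 16.0 2.699 0.94 | 17.0 2.889 0.99 | 18.0 3.068 1.04 | 19.0 3.233 1.1 | 20.0 3.384 1.15 | 21.0 3.519 1.2 | 22.0 3.639 1.25 | 23.0 3.743 1.3 | 24.0 3.83 1.35 | 25.0 3.898 1.4 | 26.0 3.949 1.45 |
```

Request:
{"method": "servo_tool", "body": {"motion": [[[0, 0, 0.03], [0, 0, 0], 0], [[-0.1, 0, -0.002], [0, 0, 0], 0], [[-0.1, 0, -0.005], [0, 0, 0], 0], [[-0.1, 0, -0.008], [0, 0, 0], 0]]}}

```text
clock: 19.62
tcp_pos: [0.5648, -0.0639, 0.0461]
orientation: [0.0, -0.014, 1.0, -0.0]
contact_force: [-3.8, 0.4, 11.0]
finger_gap: 0.001
grasp_force: 5.4
```

Request:
{"method": "servo_tool", "body": {"motion": [[[-0.1, 0, -0.012], [0, 0, 0], 0], [[-0.1, 0, -0.014], [0, 0, 0], 0]]}}

```text
clock: 19.88
tcp_pos: [0.5669, -0.0639, 0.0465]
orientation: [0.0, -0.014, 1.0, -0.0]
contact_force: [-2.7, 0.7, 11.6]
finger_gap: -0.003
grasp_force: 5.8
```

Request:
{"method": "servo_tool", "body": {"motion": [[[-0.1, 0, -0.03], [0, 0, 0], 0], [[-0.1, 0, -0.031], [0, 0, 0], 0], [[-0.1, 0, -0.024], [0, 0, 0], 0]]}}

```text
clock: 20.25
tcp_pos: [0.5699, -0.0637, 0.0473]
orientation: [0.0, -0.014, 1.0, -0.0]
contact_force: [-2.4, 0.2, 9.2]
finger_gap: 0.002
grasp_force: 4.9
```

Request:
{"method": "servo_tool", "body": {"motion": [[[-0.1, 0, -0.022], [0, 0, 0], 0], [[-0.1, 0, -0.022], [0, 0, 0], 0], [[-0.1, 0, -0.022], [0, 0, 0], 0]]}}

```text
clock: 20.62
tcp_pos: [0.573, -0.0637, 0.0479]
orientation: [0.0, -0.014, 1.0, -0.0]
contact_force: [-2.0, 0.4, 8.9]
finger_gap: -0.002
grasp_force: 4.6
```

Request:
{"method": "servo_tool", "body": {"motion": [[[-0.1, 0, -0.022], [0, 0, 0], 0], [[-0.1, 0, -0.021], [0, 0, 0], 0], [[-0.1, 0, -0.02], [0, 0, 0], 0]]}}

```text
clock: 21.0
tcp_pos: [0.5761, -0.0636, 0.0485]
orientation: [0.001, -0.014, 1.0, -0.0]
contact_force: [-1.1, 0.6, 8.4]
finger_gap: -0.001
grasp_force: 4.1
```

Request:
{"method": "servo_tool", "body": {"motion": [[[-0.1, 0, -0.018], [0, 0, 0], 0], [[-0.1, 0, -0.016], [0, 0, 0], 0], [[-0.1, 0, -0.014], [0, 0, 0], 0]]}}

```text
clock: 21.38
tcp_pos: [0.5792, -0.0635, 0.0489]
orientation: [0.001, -0.014, 1.0, -0.0]
contact_force: [-0.4, -0.3, 8.0]
finger_gap: -0.004
grasp_force: 3.9
```

Request:
{"method": "servo_tool", "body": {"motion": [[[-0.1, 0, -0.012], [0, 0, 0], 0], [[-0.1, 0, -0.01], [0, 0, 0], 0], [[-0.1, 0, -0.008], [0, 0, 0], 0]]}}

```text
clock: 21.75
tcp_pos: [0.5822, -0.0634, 0.0492]
orientation: [0.001, -0.014, 1.0, -0.0]
contact_force: [-0.4, -0.1, 7.7]
finger_gap: -0.002
grasp_force: 3.9
```

Request:
{"method": "servo_tool", "body": {"motion": [[[-0.1, 0, -0.007], [0, 0, 0], 0], [[-0.1, 0, -0.005], [0, 0, 0], 0], [[-0.06, 0, -0.003], [0, 0, 0], 0], [[0, 0, 0], [0, 0, 0], 0]]}}

```text
clock: 22.25
tcp_pos: [0.585, -0.0633, 0.0495]
orientation: [0.001, -0.014, 1.0, -0.0]
contact_force: [-1.0, 0.5, 7.9]
finger_gap: 0.001
grasp_force: 3.9
```

Request:
{"method": "servo_tool", "body": {"motion": [[[0, 0, -0.1], [0, 0, 0], 0], [[0, 0, -0.5], [0, 0, 0], 0], [[0, 0, -2.0], [0, 0, 0], 0], [[0, 0, -3.0], [0, 0, 0], 0], [[0, 0, -2.0], [0, 0, 0], 0]]}}

```text
clock: 22.88
tcp_pos: [0.5845, -0.0634, 0.1259]
orientation: [0.0, -0.014, 1.0, -0.0]
contact_force: [0.0, -0.3, -0.9]
finger_gap: -0.0
grasp_force: 0.0
```

```bash
python3 - <<'E'
from h import *
s=arm.state(); print(s['joint_positions'],s['tcp_pos'])
E
```

```text
[-1.08009363e-01  3.96022055e-01 -5.89569669e-02  1.11521375e+00
 -1.55758220e-04 -1.35125278e-01] [ 0.58452253 -0.06342863  0.12594717]
```

Request:
{"method": "servo_tool", "body": {"motion": [[[0.8, 0, 0], [0, 0, 0.1745], 0.5], [[0, 0, 0], [0, 0, 0.1745], 0.5], [[0, 0, 0], [0, 0, 0.1745], 0.5], [[0, 0, 0], [0, 0, 0.1745], 0.5], [[0, 0, 0], [0, 0, 0.1745], 0.5]]}}

```text
clock: 23.5
tcp_pos: [0.5761, -0.0636, 0.1246]
orientation: [-0.0, 0.413, 0.911, -0.0]
contact_force: [-0.0, -0.3, -0.2]
finger_gap: 0.497
grasp_force: 0.0
```

Request:
{"method": "servo_tool", "body": {"motion": [[[0, 0, 0], [0, 0, 0.1745], 0.5], [[0, 0, 0], [0, 0, 0.1745], 0.5], [[0, 0, 0], [0, 0, 0.1745], 0.5], [[0, 0, 0], [0, 0, 0.1745], 0.5], [[0, 0, 0], [0, 0, 0], 0.5]]}}

```text
clock: 24.12
tcp_pos: [0.5762, -0.0636, 0.1247]
orientation: [-0.0, 0.697, 0.717, -0.0]
contact_force: [-0.3, -0.2, 0.2]
finger_gap: 0.5
grasp_force: 0.0
```

Request:
{"method": "servo_tool", "body": {"motion": [[[0, 0, 0], [0, 0, 0], 0.5], [[0, 0, 0], [0, 0, 0], 0.5], [[0, 0, 0], [0, 0, 0], 0.5]]}}

```text
clock: 24.5
tcp_pos: [0.5763, -0.0635, 0.1247]
orientation: [0.0, 0.697, 0.717, -0.0]
contact_force: [0.4, -0.3, 0.1]
finger_gap: 0.499
grasp_force: 0.0
```

```bash
python3 - <<'E'
from h import *
s=arm.state(); P=(s['tcp_pos'],s['orientation']); print(P)
im=snap('wrist','w4.png'); np.save('w4.npy',np.r_[P[0],P[1]]); rods(im,P,(0,0,640,480),z=.038,thr=150)
cv2.imwrite('pics/t2.png',cams.capture('top')[:,:,::-1])
g=cv2.imread('pics/t2.png'); m=np.zeros(g.shape[:2],np.uint8); m[155:235,232:378]=(g.min(2)[155:235,232:378]>150)*255
n,l,st,ce=cv2.connectedComponentsWithStats(m)
for i in range(1,n):
    if st[i,4]>30: print(st[i],ray('top',ce[i],.045).round(4))
E
```

```text
(array([ 0.57628682, -0.06354878,  0.12468695]), array([ 7.66142149e-07,  6.96910927e-01,  7.17157691e-01, -7.77353214e-05]))
c [ 0.445  -0.0405] len,wid 0.227 0.0752 yaw 0.252 px (121.68579864501953, 185.2700958251953)
c [ 0.6887 -0.0302] len,wid 0.2286 0.067 yaw -0.051 px (491.26007080078125, 180.09889221191406)
c [0.576  0.0257] len,wid 0.0718 0.0484 yaw -0.266 px (324.33526611328125, 108.76106262207031)
c [ 0.5711 -0.0661] len,wid 0.074 0.0189 yaw 0.033 px (313.0, 248.0)
c [ 0.5797 -0.1592] len,wid 0.0913 0.0851 yaw -1.517 px (321.432373046875, 361.45703125)
[234 182  39  12 392] [0.5762 0.1236 0.045 ]
[286 188   8   8  56] [0.5669 0.0562 0.045 ]
```

View pics/w4.png

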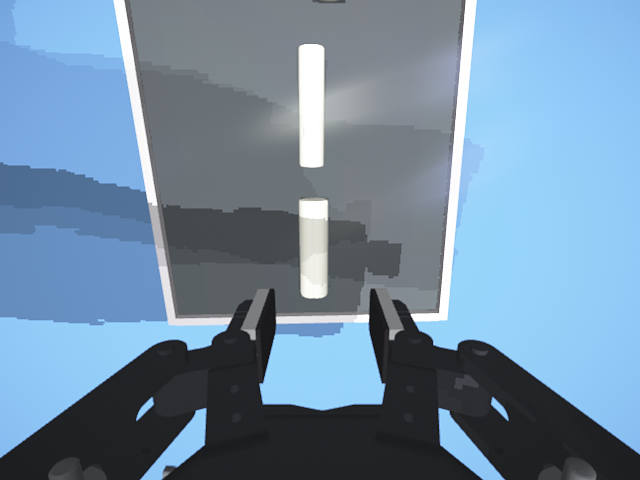

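The oval rod has rocked back to (313,248), close to its start. The middle rod lies at (311,105), and the open fingers are in view at the bottom.

```bash
python3 - <<'E'
from h import *
for k in range(3):
    s=arm.state(); P=(s['tcp_pos'],s['orientation'])
    im=cams.capture('wrist'); rods(im,P,(270,190,360,310),z=.042,thr=120); rods(im,P,(270,20,360,180),z=.042,thr=150)
E
```

```text
c [ 0.5933 -0.0283] len,wid 0.0188 0.0093 yaw -0.903 px (347.5780334472656, 198.74276733398438)
c [ 0.5712 -0.0645] len,wid 0.0734 0.0199 yaw 0.034 px (313.0, 247.5)
c [0.5747 0.0258] len,wid 0.0707 0.0443 yaw -0.252 px (322.14813232421875, 108.0284194946289)
c [ 0.5934 -0.0284] len,wid 0.0188 0.0091 yaw -0.903 px (347.6893005371094, 198.89453125)
c [ 0.5712 -0.0645] len,wid 0.0734 0.0199 yaw 0.033 px (313.0, 247.5)
c [0.5748 0.0258] len,wid 0.0707 0.0442 yaw -0.249 px (322.2410888671875, 108.00831604003906)
c [ 0.5934 -0.0284] len,wid 0.0188 0.0092 yaw -0.903 px (347.625732421875, 198.80780029296875)
c [ 0.5712 -0.0645] len,wid 0.0734 0.0199 yaw 0.033 px (313.0, 247.5)
c [0.5745 0.0258] len,wid 0.0706 0.0446 yaw -0.263 px (321.8529052734375, 108.0882339477539)
```

Request:
{"method": "servo_tool", "body": {"motion": [[[-0.08, -0.53, 1.0], [0, 0, 0], 0.5], [[0, 0, 2.0], [0, 0, 0], 0.5], [[0, 0, 2.5], [0, 0, 0], 0.5], [[0, 0, 2.0], [0, 0, 0], 0.5], [[0, 0, 1.0], [0, 0, 0], 0.5]]}}

```text
clock: 25.38
tcp_pos: [0.5698, -0.0644, 0.0381]
orientation: [-0.001, 0.697, 0.717, -0.001]
contact_force: [0.0, -0.0, -0.1]
finger_gap: 0.501
grasp_force: 0.0
```

Request:
{"method": "servo_tool", "body": {"motion": [[[0, 0, 0.5], [0, 0, 0], 0.5], [[0, 0, 0], [0, 0, 0], 0.5], [[0, 0, 0], [0, 0, 0], 0.5]]}}

```text
clock: 25.75
tcp_pos: [0.5715, -0.0645, 0.0353]
orientation: [0.0, 0.697, 0.717, 0.0]
contact_force: [0.1, 0.3, -0.1]
finger_gap: 0.499
grasp_force: 0.0
```

```bash
python3 - <<'E'
from h import *
s=arm.state(); P=(s['tcp_pos'],s['orientation']); print(P,s['contact_force'])
im=snap('wrist','w5.png')
E
```

```text
(array([ 0.57146196, -0.06454633,  0.03531968]), array([4.30280549e-04, 6.97298216e-01, 7.16780957e-01, 2.71296037e-04])) [ 0.0624994   0.32742494 -0.08819935]
```

View pics/w5.png

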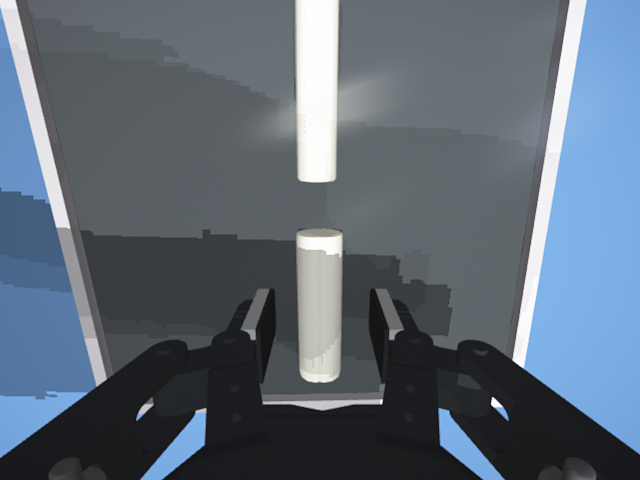

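The rod at (320,305) sits between the pads at (268) and (375), about 1 mm left of centre.

Request:
{"method": "servo_tool", "body": {"motion": [[[0, -0.06, 0.14], [0, 0, 0], 0.5], [[0, 0, 0.14], [0, 0, 0], 0.4], [[0, 0, 0], [0, 0, 0], 0.3], [[0, 0, 0], [0, 0, 0], 0.25], [[0, 0, 0], [0, 0, 0], 0.22]]}}

```text
clock: 26.42
tcp_pos: [0.5705, -0.0646, 0.032]
orientation: [0.0, 0.697, 0.717, -0.0]
contact_force: [-0.4, 0.6, 0.6]
finger_gap: 0.224
grasp_force: 16.9
```

Request:
{"method": "servo_tool", "body": {"motion": [[[0, 0, 0], [0, 0, 0], 0.2], [[0, 0, 0], [0, 0, 0], 0.15], [[0, 0, 0], [0, 0, 0], 0.1], [[0, 0, 0], [0, 0, 0], 0], [[0, 0, 0], [0, 0, 0], 0]]}}

```text
clock: 27.05
tcp_pos: [0.5705, -0.0645, 0.032]
orientation: [0.0, 0.697, 0.717, -0.0]
contact_force: [-2.3, -0.3, 5.6]
finger_gap: 0.207
grasp_force: 58.6
```

Request:
{"method": "servo_tool", "body": {"motion": [[[0, 0, -0.2], [0, 0, 0], 0], [[0, 0, -0.6], [0, 0, 0], 0], [[0, 0, -2.0], [0, 0, 0], 0], [[0, 0, -3.0], [0, 0, 0], 0], [[0, 0, -3.0], [0, 0, 0], 0]]}}

```text
clock: 27.68
tcp_pos: [0.5703, -0.0645, 0.1208]
orientation: [-0.0, 0.697, 0.717, -0.0]
contact_force: [0.7, 0.6, -1.0]
finger_gap: 0.208
grasp_force: 58.7
```

Request:
{"method": "servo_tool", "body": {"motion": [[[0, 0, -2.0], [0, 0, 0.05], 0], [[-1.0, -0.2, 0], [0, 0, 0.053], 0], [[-2.5, -0.5, 0], [0, 0, 0.05], 0], [[-3.8, -0.8, 0], [0, 0, 0], 0], [[-4.0, -0.8, 0], [0, 0, 0], 0]]}}

```text
clock: 28.3
tcp_pos: [0.5346, -0.1756, 0.1386]
orientation: [-0.001, 0.75, 0.661, -0.001]
contact_force: [1.0, -0.4, -1.0]
finger_gap: 0.204
grasp_force: 58.7
```

Request:
{"method": "servo_tool", "body": {"motion": [[[-4.0, -0.8, 0], [0, 0, 0], 0], [[-4.0, -0.8, 0], [0, 0, 0], 0], [[-4.0, -0.8, 0], [0, 0, 0], 0], [[-4.0, -0.8, 0], [0, 0, 0], 0], [[-4.0, -0.8, 0], [0, 0, 0], 0]]}}

```text
clock: 28.92
tcp_pos: [0.4695, -0.3692, 0.1386]
orientation: [-0.001, 0.75, 0.661, -0.0]
contact_force: [1.1, 0.5, -0.3]
finger_gap: 0.203
grasp_force: 58.7
```

Request:
{"method": "servo_tool", "body": {"motion": [[[-3.0, -0.6, 0], [0, 0, 0], 0], [[-1.8, -0.4, 0], [0, 0, 0], 0], [[-0.5, -0.1, 0], [0, 0, 0], 0], [[0, 0, 0], [0, 0, 0], 0], [[0, 0, 0], [0, 0, 0], 0]]}}

```text
clock: 29.55
tcp_pos: [0.4538, -0.4181, 0.1399]
orientation: [-0.0, 0.75, 0.662, 0.0]
contact_force: [0.1, 0.0, -0.2]
finger_gap: 0.203
grasp_force: 58.7
```

```bash
python3 - <<'E'
from h import *
s=arm.state(); P=(s['tcp_pos'],s['orientation']); print(P,s['contact_force'],s['finger_gap'],s['grasp_force'])
im=snap('wrist','w6.png'); np.save('w6.npy',np.r_[P[0],P[1]])
E
```

```text
(array([ 0.45379824, -0.41810132,  0.13993137]), array([-1.09949260e-04,  7.49738364e-01,  6.61734367e-01,  3.38152993e-05])) [ 0.05878151  0.04395734 -0.17333752] 0.20289031955458384 58.69321346282959
```

View pics/w6.png

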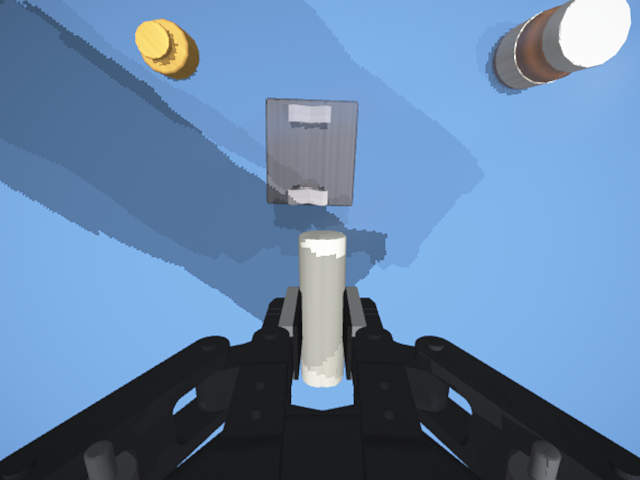

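The rod is held straight in the pads at (322,305). The rest's supports are at about (310,113) and (308,195), almost in line with the tool.

```bash
python3 - <<'E'
from h import *
im=cv2.imread('pics/w6.png'); a=np.load('w6.npy'); P=(a[:3],a[3:]); g=im[:,:,2].astype(int)
for y in list(range(100,130,2))+list(range(184,208,2)):
    print(y,' '.join('%3d'%v for v in g[y,280:340:2]))
for uv in [(266,98),(358,101),(352,207),(267,205)]: print(uv,ray('wrist',uv,.006,P).round(4))
for uv in [(289,104),(331,104),(288,187),(328,187)]: print(uv,ray('wrist',uv,.052,P).round(4))
E
```

```text
100 124 123 120 121 118 117 119 118 114 114 114 114 113 110 100  87 103 105 106 106 107 110 109 108 108 114 111 110 110 109
102 131 129 129 130 130 129 132 133 132 132 134 136 137 137 138 134 133 132 132 130 134 135 124 124 133 132 129 128 130 126
104 132 127 125 126 142 162 170 172 166 144 134 132 133 134 135 134 132 132 133 132 134 135 130 130 136 136 135 135 138 135
106 132 124 120 122 158 198 196 201 201 201 202 196 193 183 178 173 170 172 173 175 179 180 185 191 183 174 134 136 137 134
108 132 127 120 123 157 198 196 202 200 199 198 197 197 197 198 192 189 190 190 189 190 190 189 197 197 191 132 136 138 134
110 131 129 121 122 156 195 192 198 198 198 198 198 198 200 199 194 192 191 190 192 192 191 191 199 200 187 133 135 138 135
112 130 129 121 122 156 193 190 197 198 197 197 197 197 197 197 193 191 191 190 189 190 189 189 197 197 182 133 136 137 133
114 130 129 124 122 155 195 194 200 200 199 199 198 199 197 198 193 191 191 191 191 191 191 191 199 198 183 133 136 137 133
116 130 127 125 122 157 198 196 204 204 203 201 201 201 201 201 196 194 193 193 195 194 194 194 201 201 177 
[... 1842 characters left out ...]
7 220 226 100 119 121 116 117 121
202  65  65  71  64 120 140 140 137 158 169 209 207 208 196 184 204 202 208 211 212 213 219 221 227  92 119 120 116 118 121
204  64  64  64  63  84 109 131 119 115  99  90  95  56  50  53  60 106 150 179 205 213 221 224 182  84 102 107 105 106 111
206  70  70  70  69  70  69  67  68  69  70  70  70  70  72  70  71  70  69  67  63  78  89  84  90 104 104  98  98 101  99
(266, 98) [ 0.4259 -0.3113  0.006 ]
(358, 101) [ 0.4943 -0.3219  0.006 ]
(352, 207) [ 0.4818 -0.4017  0.006 ]
(267, 205) [ 0.4129 -0.3915  0.006 ]
(289, 104) [ 0.446  -0.3224  0.052 ]
(331, 104) [ 0.4722 -0.3257  0.052 ]
(288, 187) [ 0.4375 -0.3737  0.052 ]
(328, 187) [ 0.4642 -0.377   0.052 ]
```

Request:
{"method": "servo_tool", "body": {"motion": [[[1.5, -0.19, 0], [0, 0, 0], 0], [[2.5, -0.31, 0], [0, 0, 0], 0], [[1.5, -0.19, 0], [0, 0, 0], 0], [[0.56, -0.07, 0], [0, 0, 0], 0], [[0, 0, 1.0], [0, 0, 0.026], 0]]}}

```text
clock: 30.22
tcp_pos: [0.4542, -0.3581, 0.1304]
orientation: [0.001, 0.759, 0.651, 0.0]
contact_force: [0.1, -0.2, -0.9]
finger_gap: 0.204
grasp_force: 58.7
```

Request:
{"method": "servo_tool", "body": {"motion": [[[0, 0, 2.0], [0, 0, 0], 0], [[0, 0, 2.0], [0, 0, 0], 0], [[0, 0, 1.5], [0, 0, 0], 0], [[0, 0, 0.8], [0, 0, 0], 0], [[0, 0, 0.4], [0, 0, 0], 0]]}}

```text
clock: 30.85
tcp_pos: [0.4535, -0.3581, 0.0625]
orientation: [-0.0, 0.759, 0.651, -0.0]
contact_force: [-0.2, -0.8, -0.6]
finger_gap: 0.208
grasp_force: 58.7
```

Request:
{"method": "servo_tool", "body": {"motion": [[[0, 0, 0], [0, 0, 0], 0], [[0, 0, 0], [0, 0, 0], 0], [[0, 0, 0], [0, 0, 0], 0]]}}

```text
clock: 31.22
tcp_pos: [0.4537, -0.3582, 0.0634]
orientation: [0.0, 0.759, 0.652, 0.0]
contact_force: [0.1, 1.1, -0.3]
finger_gap: 0.206
grasp_force: 58.7
```

```bash
python3 - <<'E'
from h import *
s=arm.state(); print(s['tcp_pos'],s['contact_force'],s['ft_torque'])
cv2.imwrite('pics/t3.png',cams.capture('top')[:,:,::-1]); im=cv2.imread('pics/t3.png')
im2=snap('scene','s3.png'); w=snap('wrist','w7.png')
A=cv2.resize(w[100:340,180:480],(600,480)); B=cv2.resize(im2[230:300,75:165],None,fx=2.2,fy=2.2)
out=np.zeros((480,800,3),np.uint8); out[:,:600]=A; out[:B.shape[0],602:602+B.shape[1]]=B
cv2.imwrite('pics/c7.png',out[:,:,::-1])
E
```

```text
[ 0.45374947 -0.35815194  0.06341292] [ 0.05055236  1.09122743 -0.26029443] [0.03789495 0.04213604 0.01908918]
```

Request:
{"method": "servo_tool", "body": {"motion": [[[0.1, 0, 0.3], [0, 0, 0], 0], [[0, 0, 0.4], [0, 0, 0], 0], [[0, 0, 0.3], [0, 0, 0], 0], [[0, 0, 0.2], [0, 0, 0], 0], [[0, 0, 0], [0, 0, 0], 0]]}}

```text
clock: 32.0
tcp_pos: [0.4535, -0.3569, 0.0508]
orientation: [-0.0, 0.759, 0.652, -0.0]
contact_force: [-0.4, 0.2, -1.3]
finger_gap: 0.201
grasp_force: 58.7
```

Request:
{"method": "servo_tool", "body": {"motion": [[[0, 0, 0.1], [0, 0, 0], 0], [[0, 0, 0], [0, 0, 0], 0]]}}

```text
clock: 32.25
tcp_pos: [0.4535, -0.3569, 0.0505]
orientation: [0.0, 0.759, 0.652, -0.0]
contact_force: [-3.0, 2.5, 5.0]
finger_gap: 0.206
grasp_force: 59.3
```

Request:
{"method": "servo_tool", "body": {"motion": [[[0, 0, 0.07], [0, 0, 0], 0], [[0, 0, 0], [0, 0, 0], 0]]}}

```text
clock: 32.5
tcp_pos: [0.4536, -0.3569, 0.0504]
orientation: [0.0, 0.759, 0.652, 0.0]
contact_force: [-3.9, 4.1, 11.6]
finger_gap: 0.202
grasp_force: 59.9
```

Request:
{"method": "servo_tool", "body": {"motion": [[[0, 0, -0.2], [0, 0, 0], 0], [[0, -0.1, 0], [0, 0, 0], 0], [[0, 0, 0], [0, 0, 0], 0]]}}

```text
clock: 32.88
tcp_pos: [0.4526, -0.3568, 0.0511]
orientation: [-0.0, 0.759, 0.652, -0.0]
contact_force: [1.5, 0.5, 0.5]
finger_gap: 0.206
grasp_force: 58.6
```

Request:
{"method": "servo_tool", "body": {"motion": [[[0, 0, 0.05], [0, 0, 0], 0], [[0, 0, 0.05], [0, 0, 0], 0], [[0, 0, 0.05], [0, 0, 0], 0], [[0, 0, 0], [0, 0, 0], 0]]}}

```text
clock: 33.38
tcp_pos: [0.4526, -0.3568, 0.0498]
orientation: [0.0, 0.759, 0.652, -0.0]
contact_force: [-0.1, 0.6, 0.5]
finger_gap: 0.209
grasp_force: 58.7
```

```bash
python3 - <<'E'
from h import *
s=arm.state(); P=(s['tcp_pos'],s['orientation']); print(P,s['contact_force'],s['ft_torque'])
w=snap('wrist','w8.png'); im2=snap('scene','s8.png')
A=cv2.resize(w[160:340,200:440],(640,480),interpolation=cv2.INTER_CUBIC); B=cv2.resize(im2[235:290,85:155],(160,126))
out=np.zeros((600,800,3),np.uint8); out[:480,:640]=A; out[:126,640:800]=B
B2=cv2.resize(im2[238:286,85:155],(175,120),interpolation=cv2.INTER_CUBIC); out[480:600,:175]=B2
cv2.imwrite('pics/c8.png',out[:,:,::-1])
E
```

```text
(array([ 0.45263171, -0.35680244,  0.04978846]), array([ 1.26025299e-05,  7.58592109e-01,  6.51565814e-01, -4.48294502e-05])) [-0.05136252  0.62746207  0.54080579] [0.03492915 0.11056529 0.01821826]
```

View pics/c8.png

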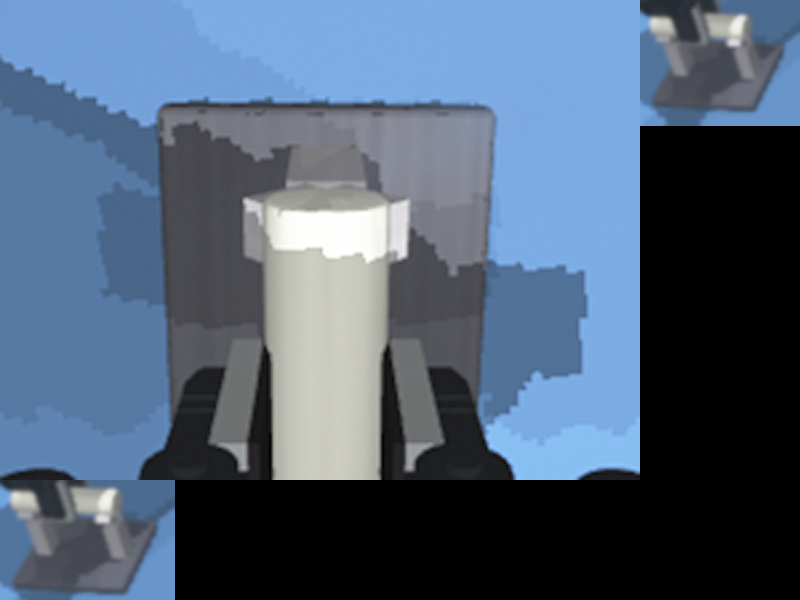

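The held rod, with its centre at column 326, now lies centred over the far support at columns 244 to 408, and its yaw matches the base.

Request:
{"method": "servo_tool", "body": {"motion": [[[0, 0, 0.05], [0, 0, 0], 0], [[0, 0, 0.03], [0, 0, 0], 0], [[0, 0, 0], [0, 0, 0], 0]]}}

```text
clock: 33.85
tcp_pos: [0.4527, -0.3568, 0.0496]
orientation: [0.0, 0.759, 0.652, 0.0]
contact_force: [-2.3, 2.8, 7.6]
finger_gap: 0.208
grasp_force: 59.4
```

Request:
{"method": "servo_tool", "body": {"motion": [[[0, 0, 0.05], [0, 0, 0], 0], [[0, 0, 0], [0, 0, 0], 0]]}}

```text
clock: 34.1
tcp_pos: [0.4527, -0.3568, 0.0495]
orientation: [0.0, 0.759, 0.652, 0.0]
contact_force: [-3.3, 2.1, 12.1]
finger_gap: 0.206
grasp_force: 60.0
```

Request:
{"method": "servo_tool", "body": {"motion": [[[0, 0, -0.15], [0, 0, 0], 0], [[0, -0.1, 0], [0, 0, 0], 0], [[0, 0, 0.05], [0, 0, 0], 0], [[0, 0, 0.05], [0, 0, 0], 0], [[0, 0, 0], [0, 0, 0], 0]]}}

```text
clock: 34.72
tcp_pos: [0.4521, -0.3569, 0.0495]
orientation: [0.001, 0.759, 0.652, 0.0]
contact_force: [-0.0, 1.6, 6.6]
finger_gap: 0.204
grasp_force: 59.5
```

Request:
{"method": "servo_tool", "body": {"motion": [[[0, 0, 0.04], [0, 0, 0], 0], [[0, 0, 0], [0, 0, 0], 0]]}}

```text
clock: 34.98
tcp_pos: [0.4522, -0.3569, 0.0494]
orientation: [0.001, 0.759, 0.652, 0.0]
contact_force: [0.4, 0.5, 10.1]
finger_gap: 0.205
grasp_force: 59.8
```

Request:
{"method": "servo_tool", "body": {"motion": [[[0, 0, 0.04], [0, 0, 0], 0], [[0, 0, 0], [0, 0, 0], 0]]}}

```text
clock: 35.22
tcp_pos: [0.4523, -0.357, 0.0493]
orientation: [0.001, 0.759, 0.652, 0.0]
contact_force: [-1.0, 2.2, 13.5]
finger_gap: 0.205
grasp_force: 60.1
```

Sideways force is now about zero, so the rod is on both walls. I'm easing the load and opening gently.

Request:
{"method": "servo_tool", "body": {"motion": [[[0, 0, -0.1], [0, 0, 0], 0.0], [[0, 0, 0], [0, 0, 0], 0.2], [[0, 0, 0], [0, 0, 0], 0.22], [[0, 0, 0], [0, 0, 0], 0.25], [[0, 0, 0], [0, 0, 0], 0.3]]}}

```text
clock: 35.85
tcp_pos: [0.451, -0.3563, 0.0486]
orientation: [-0.001, 0.759, 0.652, -0.0]
contact_force: [0.0, -0.4, -0.6]
finger_gap: 0.298
grasp_force: 0.0
```

Request:
{"method": "servo_tool", "body": {"motion": [[[0, 0, 0], [0, 0, 0], 0.4], [[0, 0, 0], [0, 0, 0], 0.5], [[0, 0, 0], [0, 0, 0], 0.5], [[0, 0, 0], [0, 0, 0], 0.5]]}}

```text
clock: 36.35
tcp_pos: [0.4516, -0.3567, 0.0491]
orientation: [-0.0, 0.759, 0.652, -0.0]
contact_force: [-0.1, -0.4, -0.4]
finger_gap: 0.501
grasp_force: 0.0
```

Request:
{"method": "servo_tool", "body": {"motion": [[[0, 0, -0.5], [0, 0, 0], 0.5], [[0, 0, -1.5], [0, 0, 0], 0.5], [[0, 0, -3.0], [0, 0, 0], 0.5], [[0, 0, -3.0], [0, 0, 0], 0.5], [[0, 0, -2.0], [0, 0, 0], 0.5]]}}

```text
clock: 36.98
tcp_pos: [0.4522, -0.3571, 0.1519]
orientation: [0.001, 0.759, 0.652, 0.0]
contact_force: [1.1, 0.6, -0.2]
finger_gap: 0.498
grasp_force: 0.0
```

Request:
{"method": "servo_tool", "body": {"motion": [[[-2.0, 0, 0], [0, 0, 0], 0.5], [[-4.0, 0, 0], [0, 0, 0], 0.5], [[-2.0, 0, 0], [0, 0, 0], 0.5], [[0, 0, 0], [0, 0, 0], 0.5], [[0, 0, 0], [0, 0, 0], 0.5]]}}

```text
clock: 37.6
tcp_pos: [0.4393, -0.4352, 0.1487]
orientation: [-0.001, 0.759, 0.651, 0.0]
contact_force: [0.0, -0.6, 0.8]
finger_gap: 0.496
grasp_force: 0.0
```

```bash
python3 - <<'E'
from h import *
s=arm.state(); P=(s['tcp_pos'],s['orientation']); print(P[0].round(4),s['contact_force'].round(2) if hasattr(s['contact_force'],'round') else s['contact_force'])
for k in range(2):
    w=snap('wrist',f'w9{k}.png'); rods(w,P,(200,0,440,290),z=.055,thr=150)
g=cams.capture('top'); cv2.imwrite('pics/t9.png',g[:,:,::-1]); m=np.zeros(g.shape[:2],np.uint8); m[155:235,232:378]=(g.min(2)[155:235,232:378]>150)*255; m[225:275,475:540]=(g.min(2)[225:275,475:540]>165)*255
n,l,st,ce=cv2.connectedComponentsWithStats(m)
for i in range(1,n):
    if st[i,4]>30: print(st[i],ray('top',ce[i],.055 if ce[i][0]>450 else .045).round(4))
gw=cv2.imread('pics/w91.png'); gm=gw.min(2)
for y in range(60,240,12): print(y,' '.join('%3d'%v for v in gm[y,270:370:4]))
E
```

```text
[ 0.4393 -0.4352  0.1487] [ 0.02 -0.58  0.77]
c [ 0.4598 -0.3575] len,wid 0.0717 0.0375 yaw -0.104 px (333.3202209472656, 125.39500427246094)
c [ 0.4592 -0.3578] len,wid 0.0723 0.037 yaw -0.118 px (332.5, 126.0)
[235 182  38  11 380] [0.5763 0.1235 0.045 ]
[286 187  38   9 310] [0.5673 0.027  0.045 ]
[497 240  40  15 386] [ 0.4536 -0.3596  0.055 ]
60 113 113 113 113 114 113 113 112 113 113 113 113 113 113 113 113 113 113 114 113 113 127 127 126 126
72 113 114 115 114 115 113 113 114 114 114 193 244 253 253 253 253 251 227 115 116 117 117 117 118 118
84 114 115  97 131 130 127 130 122 115 202 199 244 253 253 253 253 249 222 210 140 143 146 144 147 146
96 116 115  97 132 132 128 134 131 122  95 207 244 251 251 251 250 246 217 157 156 152 153 151 151 150
108 120 121 105 137 138 138 145 147 146 149 214 244 251 251 251 250 245 209 159 158 154 155 153 152 149
120 125 128 129 143 143 144 150 150 147 149 215 244 251 251 251 251 244 196 157 156 148 150 147 145 138
132 125 127 129 141 140 139 144 142 137 137 214 247 252 253 253 253 245 171 140 141 136 139 138 136 121
144 119 120 121 130 130 128 133 131 122 125 215 249 253 253 253 253 244 153 133 134 130 135 136 132 101
156 115 116 118 122 127 123 130 121 119 119 218 250 253 253 254 254 239 146 132 134 130 133 135 132  99
168 114 109 109 111 126 121 127 124 115 203 220 250 254 254 254 253 238 191 193 134 130 137 134 135 102
180 124 121 122 112  85  85  86  88  95  94 221 251 254 254 254 253 235  95  83  87  88  92  92  95 118
192  82  82  82  81 125  80  93 115 109 109 108 115 116 116 116 116 117 109 109 115 117 118 118 118 118
204  82  72  69  69  70  69  68  69  69  69  96 109 109 109 109 110 110 110 110 115 118 119 119 119 119
216  83  74  69  70  69  69  69  70  69  69  69  71  71  71  73  74  74 114 111 111 117 118 118 119 118
228  82  83  82  82  82  80  81  82  86  90  87  77  80  81  81  81  82  81  81  82  92 108 117 120  81
```

Measurements show the rod seated straight and symmetric across both supports, and the two sound rods resting on the plate.

```bash
python3 -c "
from h import *
print(job.sign_off())"
```

```text
the job is handed in; nothing more can be done
None
```

I rolled all three rods from left to right by about 12 to 13 mm each, pressing with about 7 to 12 N. The rocking rod was the right-hand one, and it now lies seated in the V-rest, with the two sound rods left on the plate; the job was handed in after about 38 s of arm time.

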